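# Square up a fingerboard offcut on edge in the corner jig

### The arm

A 7-joint arm with a two-finger parallel gripper is mounted at the origin on a cart in front of the work surface, level with it; the furniture and walls round the work are solid. World frame = base frame: x ahead of the robot, y to its left, z up, the work surface at z = 0. Lengths are in m, angles in rad, forces in N, time in s.
With the tool pointing down it reaches from about 0.35 to 0.9 m from the base axis. Payload 8.1 kg.
Tool frame: the origin (TCP) lies at the very end of the fingers, on their centre line; the grasp point (between the pads) lies 19 mm behind it; z points along the fingers, y is the line along which they close (so a half turn about z gives the same grasp; the last joint's range is limited). The gripper opens to 92 mm and grips with 3 to 60 N. Pads are 19 mm wide; open, the fingers measure 130 mm over their backs; the gripper's body (75 mm by 190 mm) begins 47 mm behind the grasp point.
Start: joints at [-1.212, 0.434, 0.025, 1.573, -0.012, 1.134, -0.075], TCP at [0.279, 0.56, 0.227] pointing down, gripper open.
Joint ranges: [-2.62, 2.62], [-0.44, 2.09], [-1.27, 1.32], [0.08, 2.57], [-1.32, 4.46], [0.12, 2], [-2.74, 2.74]. Speed limits (rad/s): [2.22, 2.22, 3.01, 3.01, 3.14, 3.14, 3.14].

### API

Orientations are given as a rotation vector (axis times angle).
In Python, from cell import observe, get_image, sign_off, find_in, trace, place_of gives the robot as it stands. The module is installed in compiled form; this text tells all that it offers.
- The arm moves only by the shell command python3 -m handwheel 'ROWS' [OPENING] [FORCE]. ROWS is JSON, a list of rows, each a list of 6 numbers: the shift along the tool's x, y, z each as a share of 0.02 m, from -1 to 1, then the turn, a rotation vector about the tool's x, y, z each as a share of 4 degrees, from -1 to 1. A call has 1 to 8 rows; each row shifts and turns the commanded pose from where the row before left it, along the tool's axes as they then stand; what a row does not reach is not made up. A row lasts 1/12 s, in which the tool goes at most 41.7 mm and 7.16 degrees, less where a joint would pass 70% of its speed; a pose out of reach is approached as far as the arm can. A call with a number of a shift or a turn outside -1 to 1 is refused whole. A call with a gripper value outside its range is refused whole. OPENING is the opening, from 0 (shut) to 1 (fully open), set as the call begins (- or left out, the last holds). The fingers move at their own pace and stop on an object; FORCE is the grip in N (left out, the last holds). Time passes only in rows, so rows that do not move let the fingers close. It gives the time, the measured TCP pose, the force, the opening and the grip force at its end, in the units of the state.
- observe(): the state, without advancing time (a new reading comes with each control period).
- get_image(name): name is "side" or "top"; returns a dict with "image" (400x640x3 uint8, red, green, blue), "fx", "fy", "cx", "cy" (pixels), "k1" (the pictures are not rectified: a ray, as slopes to the right and down, at radius r is drawn at 1 + k1 r^2 times it, then the intrinsics apply), "position" and "orientation" of the camera in the world. Camera axes: x right, y down, z forward; pixel columns grow to the right and rows downward; lengths in m; the calibration is good to about 2 mm. A picture is of the moment at which its call begins. There is no depth.
- sign_off(): hands the job in; it is judged then, once.
Trained networks look in the newest picture that a camera, given by its name, has taken for a name from the list of things; names that differ only in an ending like _2 or _b are one class to them, and where a whole thing is asked for, a point or a joint stands for the part that bears it (a point fixed in the world has none). Each returns a list of dicts, best first, with "score" (0 to 1); they miss things now and then, are a little off and sometimes report something else, mostly with a low value. They report only what shows in the picture. A call takes as long as a camera call. They do not tell look-alikes from the thing itself.
- find_in(label, camera): "rect" ([centre column, centre row, width, height] as shares, 0 to 1, of the picture: columns of its width, rows of its height, round what is visible of it).
- trace(label, camera): "region" (400x640 bool, what is visible of it) and "rect" ([centre column, centre row, width, height] as shares, 0 to 1, of the picture: columns of its width, rows of its height, round what is visible of it).
- place_of(label, camera): "point" ([column, row] as shares, 0 to 1, of the picture: columns of its width, rows of its height: a listed point, or the origin of a listed thing).
The state is a dict: "clock": time; "joints": joint angles; "dq": joint speeds; "joint_efforts": joint torques, N m; "position": TCP position; "ee_rot": TCP orientation; "force": force on the tool from outside, world axes, zero at the start; "ft_torque": the same for the moment, N m; "width": opening from 0.0 (shut) to 1.0 (fully open); "gripper_force": force on a finger pad.
Only numpy, scipy, OpenCV 4.12 (cv2) and the standard library are available. Lean on these libraries where they do the work, as an engineer would, in place of code of your own. Each camera call takes 0.05 s, during which the arm holds its last target. There are 200 camera calls.

### The job

Get the dark offcut ready for edge work in the corner jig on the right: slide the wide jaw back, take the offcut from its leaning rest and stand it upright on a long thin edge on the jig's base, lengthwise along the fence, between the fence and the jaw. Then slide the jaw forward until it presses the offcut against the fence, and after that slide the small end stop along until the offcut is butted against the fixed end block and the stop touches its other end. Leave it standing there and do not disturb the other things on the bench.

Things in the scene. Friction and masses are not known exactly. Their poses are not given: they have to be found in the camera images.
- jig: Corner jig, fixed. Origin: underside centre of its plywood base, 150 (x) x 300 (y) x 18 mm, z up. Aluminium fence along its far side, top at z 36 mm, working face at x = +48. Fixed aluminium end block at the -y end, x -2 to 48, y -145 to -120 (working face), top at z 54. Jaw and end stop slide on the base. The offcut's centre when home: (43.5, -45, 45.5) mm
- jaw (a joint): Jaw: wide brown wooden slide, jig y -105 to +5 mm, 66 mm deep, top 37 mm above the bench; slides along jig x. Value = gap in m between its front face and the fence: 0 touching, 0.045 fully back. About 2 N of friction; stays where left
- jaw_grip (a point): Point in the jaw's upright fin grip (14 mm thick along jig x, 44 mm along y, from 37 to 72 mm above the bench): 62 mm above the bench, 50 mm behind the jaw's front face. Axes as the jig's
- stop (a joint): End stop: small brown wooden slide, jig x 8 to 46 mm, 60 mm long, top 37 mm above the bench, on the +y side of the offcut's place; slides along jig y. Its front face is 0.140 m + value from the end block's face; 0 nearest, 0.060 fully out. About 2 N of friction; stays where left
- stop_grip (a point): Point on the axis of the end stop's round upright knob (stem 14 mm, head 18 mm in diameter, from 37 to 74 mm above the bench): 62 mm above the bench, 46 mm behind the stop's front face. Axes as the jig's
- board: Dark brown flat offcut, 55 x 150 x 9 mm (x, y, z). Origin: centre of its underside. At the start it leans on the rest: long side level, the 55 mm side 30 degrees from vertical, top edge towards the rest's -x (nearer the robot), its x axis pointing down the slope, its z axis out of the upper, far face
- board_mid (a point): Centre of the offcut, same axes as the offcut
- rest: Wooden leaning rest, fixed, on the left; base 100 x 150 x 12 mm, origin at its underside centre. Two slats at y = +-57 mm, 16 mm wide, carry the offcut's underside; between them is room for a finger and the hand. A ledge along y carries its lower edge about 30 mm above the bench
- brush_jar: Bystander: glass jar, 66 mm in diameter, 86 mm high, origin under its centre
- bridge_blank: Bystander: dark reddish bridge blank lying flat, 36 x 180 x 10 mm with pointed ends, origin under its centre
- block_plane: Bystander: metal block plane, 49 x 160 x 47 mm, origin under its centre
- spring_clamp_3: Bystander: black spring clamp lying flat, 79 x 131 x 17 mm, origin under its centre
Things that resemble listed ones, but are neither listed nor needed, are in the scene too. There is more than one size of the board; the one meant has the size given above.

How it is judged:
On the way, in this order (a step that is already met when the one before it is completed fails the run):
1. the jaw is slid back so far that the offcut can go in (value of joint jaw above 0.011 m), for 0.2 s.
2. the offcut stands upright on its long edge on the jig's base between fence and jaw, let go ((angle between board's own x axis and vertical below 0.08 rad or angle between board's own x axis and vertical above 3.0616 rad) and z of board_mid in the frame of jig between 0.0425 and 0.0485 m and x of board_mid in the frame of jig between 0 and 0.05 m and y of board_mid in the frame of jig between -0.055 and 0.05 m and contact force between the fingers and board below 0.05 N), for 0.2 s.
3. the jaw is slid forward until the offcut is against the fence (gap under 11.5 mm) ((angle between board's own x axis and vertical below 0.08 rad or angle between board's own x axis and vertical above 3.0616 rad) and value of joint jaw between 0.0065 and 0.0115 m and z of board_mid in the frame of jig between 0.0425 and 0.0485 m and x of board_mid in the frame of jig between 0.038 and 0.05 m), for 0.2 s.
4. the end stop is slid up until the offcut is butted between it and the end block (value under 0.013) (value of joint stop between 0.007 and 0.013 m and y of board_mid in the frame of jig between -0.0485 and -0.0415 m), for 0.2 s.
At the end, for the whole second after the job is handed in: The offcut stands still and upright (within 0.08 rad) on a long edge on the jig's base, its middle within 3.5 mm of home; the jaw is against it (gap to the fence 6.5 to 11.5 mm) and the end stop is against its end (value 0.007 to 0.013) (all of step 4 and (angle between board's own x axis and vertical below 0.08 rad or angle between board's own x axis and vertical above 3.0616 rad) and z of board_mid in the frame of jig between 0.0425 and 0.0485 m and x of board_mid in the frame of jig between 0.04 and 0.047 m and value of joint jaw between 0.0065 and 0.0115 m and linear speed of board below 0.02 m/s); the robot touches nothing.
It fails at once if a bystander (jar, bridge blank, plane, clamp) is moved by more than 30 mm (distance of any of brush_jar, bridge_blank, block_plane, spring_clamp_3 from where it was at the start of the episode above 0.03 m).
It also fails if it takes over 72 s, if anything falls off the work surface, if the arm or the gripper's body presses on something with over 40 N, if the wrist force passes 120 N, or if a joint passes its speed limit or range.

## Working session

There is one attempt and no reset: what is moved stays moved. The work goes in short steps, Python scripts to look and compute and a shell command to move; the robot and the scene stay as the last step left them, time stands still between calls to the robot, and variables do not carry over. Pictures are saved under pics/ and viewed, at most 10 in all, crops included, and the job is handed in when it is done.

```bash
mkdir -p pics; cat > h.py <<'E'
import numpy as np, cv2
from cell import *
from scipy.spatial.transform import Rotation as R
def cam(n):
    return get_image(n)
def Rm(o):
    o=np.array(o,float)
    return o if o.shape==(3,3) else (R.from_rotvec(o).as_matrix() if o.size==3 else R.from_quat(o).as_matrix())
def ray(c,u,v):
    x=np.array([(u-c['cx'])/c['fx'],(v-c['cy'])/c['fy']]); s=x.copy()
    for _ in range(20): s=x/(1+c['k1']*(s@s))
    d=Rm(c['orientation'])@np.array([*s,1]); return np.array(c['position']),d/np.linalg.norm(d)
def onz(c,u,v,z):
    p,d=ray(c,u,v); return p+d*(z-p[2])/d[2]
def proj(c,P):
    q=Rm(c['orientation']).T@(np.array(P)-np.array(c['position'])); s=q[:2]/q[2]; s=s*(1+c['k1']*(s@s))
    return np.array([c['fx']*s[0]+c['cx'],c['fy']*s[1]+c['cy']])
def tri(rs):
    A=0;b=0
    for p,d in rs:
        M=np.eye(3)-np.outer(d,d);A=A+M;b=b+M@p
    X=np.linalg.solve(A,b); return X,[np.linalg.norm((np.eye(3)-np.outer(d,d))@(X-p)) for p,d in rs]
def save(c,n): cv2.imwrite('pics/'+n+'.png',c['image'][:,:,::-1])
E
python3 - <<'E'
from h import *
for n in ['side','top']:
    c=cam(n); save(c,n+'0'); print(n,{k:c[k] for k in c if k!='image'})
    for l in ['jig','jaw','jaw_grip','stop','stop_grip','board','board_mid','rest']:
        r=place_of(l,n) if l not in('jaw','stop') else find_in(l,n)
        print(l,[(round(q['score'],2),np.round(np.array(q.get('point',q.get('rect')))*([640,400] if 'point' in q else [640,400,640,400]),1).tolist()) for q in r[:4]])
print(observe())
E
```

```text
side {'fx': 402.38083234072553, 'fy': 402.38083234072553, 'cx': 315.3913142775199, 'cy': 203.93446356600225, 'k1': 0.0022204488178070056, 'position': array([ 0.16977427, -0.66142737,  0.79681856]), 'orientation': array([-2.23032132,  0.48803878, -0.24478903])}
jig [(0.66, [371.9, 328.1])]
jaw [(0.56, [395.8, 343.7, 51.1, 55.8])]
jaw_grip [(0.57, [387.6, 335.3])]
stop [(0.94, [367.4, 282.8, 22.2, 32.7])]
stop_grip [(0.6, [358.1, 274.6])]
board [(0.55, [275.9, 168.3]), (0.55, [225.3, 156.7]), (0.45, [270.2, 152.1])]
board_mid [(0.71, [371.9, 328.4]), (0.57, [277.0, 168.2]), (0.49, [269.0, 154.0])]
rest [(0.77, [274.3, 180.3])]
top {'fx': 482.2889390545962, 'fy': 482.2889390545962, 'cx': 315.0130698567763, 'cy': 190.54257366896076, 'k1': -0.13520892235178714, 'position': array([0.44347359, 0.14161296, 1.43155257]), 'orientation': array([-2.17049155,  2.21321542, -0.05779481])}
jig [(0.75, [452.1, 186.8])]
jaw [(0.74, [470.7, 186.6, 38.3, 26.1])]
jaw_grip [(0.66, [473.9, 188.8])]
stop [(0.75, [422.1, 182.2, 24.4, 16.8])]
stop_grip [(0.61, [415.3, 180.4])]
board [(0.87, [176.5, 236.0]), (
[... 227 characters left out ...]
ts': array([-1.21165148,  0.43449165,  0.02497496,  1.57318262, -0.0116117 ,
        1.13405205, -0.07508179]), 'dq': array([-8.97367735e-04, -6.83217157e-05,  7.47491089e-04, -1.43614593e-03,
        4.10532052e-05,  6.47148834e-04, -9.91233161e-04]), 'joint_efforts': array([-1.87140831e-03, -6.67629933e+01,  9.83390026e-01, -3.14813876e+01,
       -6.05090009e-02,  3.22179089e-02,  1.26215821e-05]), 'position': array([0.27845345, 0.55954635, 0.22675347]), 'ee_rot': array([-7.18953631e-01, -3.05821226e+00, -1.97215820e-05]), 'force': array([-0.39256412,  0.82817298,  0.45737364]), 'ft_torque': array([-0.01462556,  0.03874091,  0.01089597]), 'gripper_force': 0.0, 'width': 0.9986375246438611}
```

View pics/side0.png

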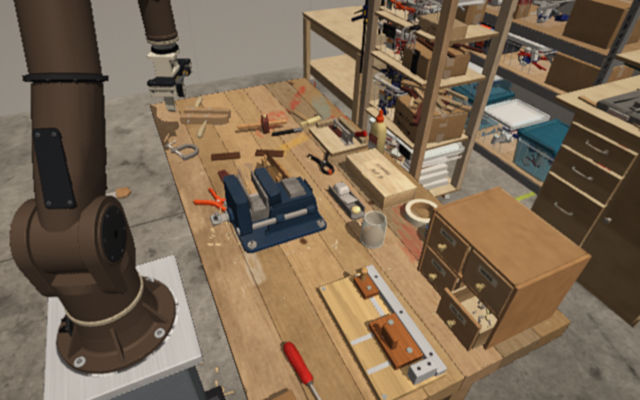

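View pics/top0.png

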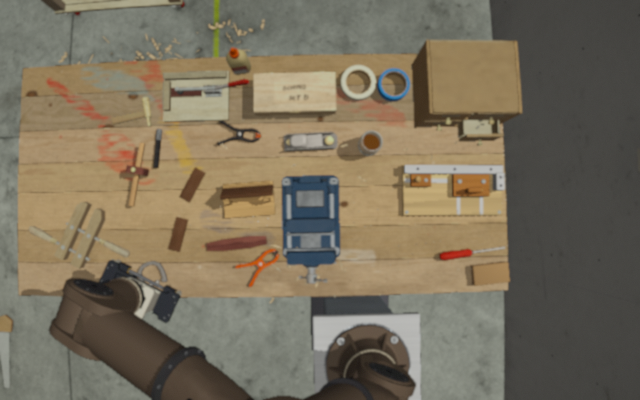

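Candidates for the offcut: the one leaning on the rest (top 246,192; side 270,154), and look-alikes lying flat at top 193,185 and 178,234 (side 225,156). There is also a reddish bridge blank at top 236,243. I choose the leaning one and check it in a close crop.

```bash
python3 - <<'E'
from h import *
a=cv2.imread('pics/top0.png');b=cv2.imread('pics/side0.png')
f=lambda im,x,y,w,h:cv2.resize(im[y:y+h,x:x+w],(400,300),interpolation=cv2.INTER_CUBIC)
m=np.vstack([np.hstack([f(a,170,160,120,90),f(a,395,150,120,90)]),np.hstack([f(b,200,125,100,75),f(b,310,255,160,120)])])
cv2.imwrite('pics/crop1.png',m)
T=cam('top');S=cam('side')
for l,pt,ps in [('jig',(452.1,186.8),(371.9,328.1)),('jaw_grip',(473.9,188.8),(387.6,335.3)),('stop_grip',(415.3,180.4),(358.1,274.6)),('board_mid',(247.2,191),(269,154)),('rest',(246.5,196.4),(274.3,180.3))]:
    print(l,tri([ray(T,*pt),ray(S,*ps)]))
for l in ['brush_jar','bridge_blank','block_plane','spring_clamp_3']:
  for n,c in(('top',T),('side',S)):
    print(l,n,[(round(q['score'],2),np.round(onz(c,q['point'][0]*640,q['point'][1]*400,0),3)) for q in place_of(l,n)[:2]])
E
```

```text
jig (array([ 0.51769449, -0.26123549,  0.00660542]), [np.float64(0.008983394402494104), np.float64(0.00898339440249395)])
jaw_grip (array([ 0.51217138, -0.31338192,  0.05690903]), [np.float64(0.004173434462044033), np.float64(0.004173434462044248)])
stop_grip (array([ 0.5399178 , -0.14343229,  0.05043064]), [np.float64(0.004317070299861965), np.float64(0.00431707029986175)])
board_mid (array([0.50446244, 0.33467846, 0.11687101]), [np.float64(0.015091758633078583), np.float64(0.015091758633078576)])
rest (array([0.50722645, 0.34936946, 0.00413791]), [np.float64(0.002203538358358643), np.float64(0.002203538358358602)])
brush_jar top [(0.84, array([ 0.655, -0.013,  0.   ])), (0.68, array([0.507, 0.342, 0.   ]))]
brush_jar side [(0.63, array([ 0.653, -0.004, -0.   ])), (0.45, array([0.548, 0.424, 0.   ]))]
bridge_blank top [(0.76, array([0.374, 0.38 , 0.   ])), (0.55, array([0.514, 0.342, 0.   ]))]
bridge_blank side [(0.58, array([0.377, 0.395, 0.   ]))]
block_plane top [(0.72, array([0.38 , 0.373, 0.   ])), (0.66, array([0.677, 0.151, 0.   ]))]
block_plane side [(0.75, array([0.653, 0.133, 0.   ]))]
spring_clamp_3 top [(0.88, array([0.696, 0.379, 0.   ])), (0.26, array([ 0.512, -0.329,  0.   ]))]
spring_clamp_3 side []
```

View pics/crop1.png

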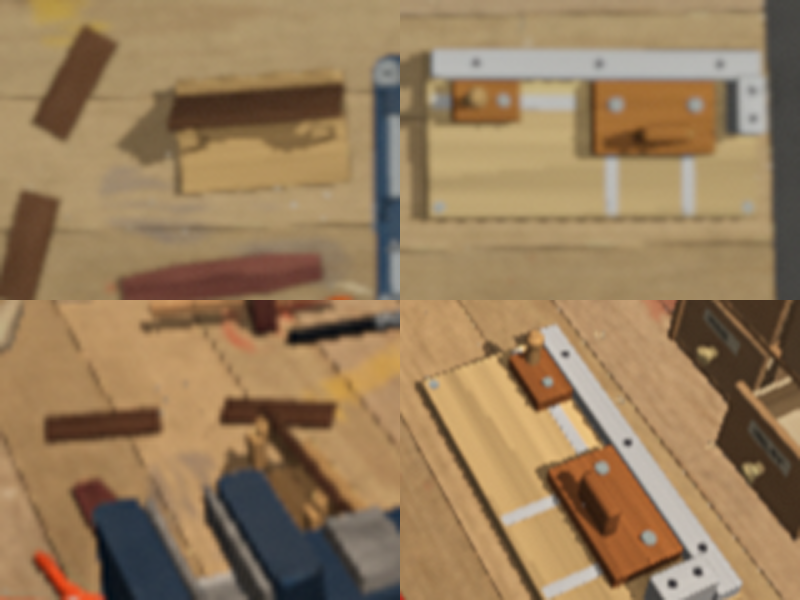

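The top crop confirms it: the leaning offcut (246,192) is on the rest and the two flat look-alikes lie beside it. The jaw is shut against the fence (470,186), the stop is out at 421,180, and the end block is on the right at 500,180.

```bash
python3 - <<'E'
from h import *
T=cam('top');S=cam('side')
pr=lambda n,*a:print(n,*[np.round(x,4) for x in a])
P={'fTL':(404.3,164.4,.036),'fTR':(503.9,165.3,.036),'bBL':(403.4,215.1,.018),'bBR':(504.5,215.1,.018),'fFL':(404.6,172.8,.036),'fFR':(496.1,173.7,.036),'jFL':(452.9,174.9,.037),'jBL':(452.9,196.5,.037),'jBR':(489.2,196.8,.037),'sTL':(410.6,174,.037),'sBR':(430.7,186.6,.037),'ebTL':(496.7,173.4,.054),'ebBR':(504.8,189.9,.054),'rBL':(223.7,218.2,.012),'rBR':(274.7,214.3,.012),'bdL':(221,199,.078),'bdR':(273.5,195.1,.078)}
for k,v in P.items(): pr(k,onz(T,*v)[:2])
# side corners of jig (crop scale 2.5, offset 310,255)
for k,(a,b,z) in {'bBL':(418,383,.018),'fFarL':(553,325,.036),'fNearL?':(541,330,.036),'ebtop':(651,580,.054)}.items(): pr('side '+k,onz(S,310+(a-400)/2.5,255+(b-300)/2.5,z)[:2])
pr('cab',onz(S,420,262,0),onz(S,487,347,0))
for n,c in(('top',T),('side',S)):
  for q in trace('board',n)[:5]:
    m=q['region'].astype(np.uint8); cs=cv2.findContours(m,0,2)[0]; cc=max(cs,key=cv2.contourArea)
    print(n,round(q['score'],2),m.sum(),np.round(cv2.boxPoints(cv2.minAreaRect(cc)),1).tolist())
E
```

```text
fTL [ 0.5923 -0.1175]
fTR [ 0.585  -0.4173]
bBL [ 0.4446 -0.1137]
bBR [ 0.4374 -0.4202]
fFL [ 0.5677 -0.1175]
fFR [ 0.5604 -0.3921]
jFL [ 0.5589 -0.2604]
jBL [ 0.4956 -0.2581]
jBR [ 0.4924 -0.3677]
sTL [ 0.5638 -0.1349]
sBR [ 0.5258 -0.1931]
ebTL [ 0.5598 -0.3871]
ebBR [ 0.511  -0.4097]
rBL [0.4457 0.4162]
rBR [0.4546 0.2648]
bdL [0.4999 0.4106]
bdR [0.5081 0.2616]
side bBL [ 0.441  -0.1154]
side fFarL [ 0.5879 -0.1188]
side fNearL? [ 0.5736 -0.1195]
side ebtop [ 0.5121 -0.3873]
cab [ 0.7305 -0.1373 -0.    ] [ 0.7156 -0.3991  0.    ]
top 0.87 439 [[178.1999969482422, 196.60000610351562], [193.60000610351562, 165.8000030517578], [205.60000610351562, 171.8000030517578], [190.1999969482422, 202.60000610351562]]
top 0.84 557 [[219.3000030517578, 188.1999969482422], [272.8999938964844, 184.10000610351562], [273.79998779296875, 194.89999389648438], [220.1999969482422, 199.10000610351562]]
top 0.83 433 [[167.1999969482422, 248.89999389648438], [175.0, 216.10000610351562], [188.10000610351562, 219.1999969482422], [180.3000030517578, 252.0]]
side 0.5 163 [[254.89999389648438, 154.89999389648438], [255.3000030517578, 148.10000610351562], [283.20001220703125, 149.6999969482422], [282.79998779296875, 156.5]]
side 0.47 103 [[264.8999938964844, 153.8000030517578], [267.70001220703125, 151.39999389648438], [287.6000061035156, 174.60000610351562], [284.79998779296875, 177.10000610351562]]
side 0.44 197 [[210.60000610351562, 153.0], [238.89999389648438, 150.89999389648438], [239.39999389648438, 157.8000030517578], [211.1999969482422, 160.0]]
```

```bash
python3 - <<'E'
from h import *
T=cam('top');S=cam('side')
def isect(s1,s2,t):
    p,a=ray(S,*s1);_,b=ray(S,*s2);n=np.cross(a,b);q,d=ray(T,*t);return q+d*((p-q)@n)/(d@n)
for off in (0,-1,1):
  print(off,[np.round(isect((264.6+off,154.1),(284.5+off,177.4),t),4) for t in [(220.2,199.5),(247,197.4),(273.8,195.4)]])
o=observe();M=Rm(o['ee_rot']);print(o['clock'],M.round(3))
def plan(tgt,y,tilt=0):
    x=np.array([np.cos(y),np.sin(y),0]);yy=np.array([-np.sin(y),np.cos(y),0]) # frame x,y ; tool y=x, tool x=yy
    G=np.c_[yy,x,[0,0,-1]]@R.from_rotvec([-tilt,0,0]).as_matrix()
    return M.T@(np.array(tgt)-o['position']),np.degrees(R.from_matrix(M.T@G).as_rotvec()),G
a=plan([.511,-.316,.2],-.0243);print((a[0]/.02).round(2),a[1].round(2))
E
```

```text
0 [array([0.4989, 0.4146, 0.0694]), array([0.5033, 0.3373, 0.0728]), array([0.5073, 0.2609, 0.0768])]
-1 [array([0.4991, 0.4157, 0.0638]), array([0.5035, 0.3381, 0.0675]), array([0.5075, 0.2613, 0.0716])]
1 [array([0.4987, 0.4135, 0.075 ]), array([0.5031, 0.3366, 0.0781]), array([0.5071, 0.2604, 0.0818])]
1.7 [[-0.895  0.446  0.   ]
 [ 0.446  0.895  0.   ]
 [-0.     0.    -1.   ]]
[-29.91 -34.01   1.34] [ 0.   -0.   64.93]
```

```bash
python3 -m handwheel '[[0,0,0,0,0,1],[0,0,0,0,0,1],[0,0,0,0,0,1],[0,0,0,0,0,1],[0,0,0,0,0,1],[0,0,0,0,0,1],[0,0,0,0,0,1],[0,0,0,0,0,1]]' 0.5 20
python3 -m handwheel '[[0,0,0,0,0,1],[0,0,0,0,0,1],[0,0,0,0,0,1],[0,0,0,0,0,1],[0,0,0,0,0,1],[0,0,0,0,0,1],[0,0,0,0,0,1],[0,0,0,0,0,1]]'
python3 -m handwheel '[[0,0,0,0,0,0.23],[-1,1,0,0,0,0],[-1,1,0,0,0,0],[-1,1,0,0,0,0],[-1,1,0,0,0,0],[-1,1,0,0,0,0],[-1,1,0,0,0,0],[-1,1,0,0,0,0]]'
python3 -m handwheel '[[-1,1,0,0,0,0],[-1,1,0,0,0,0],[-1,1,0,0,0,0],[-1,1,0,0,0,0],[-1,1,0,0,0,0],[-1,0.7,0,0,0,0],[-1,0,0,0,0,0],[-1,0,0,0,0,0]]'
python3 -m handwheel '[[-1,0,0,0,0,0],[-1,0,0,0,0,0],[-1,0,0,0,0,0],[-1,0,0,0,0,0],[-1,0,0,0,0,0],[-1,0,0,0,0,0],[-1,0,0,0,0,0],[-1,0,0,0,0,0]]'
python3 -m handwheel '[[-1,0,0,0,0,0],[-1,0,0,0,0,0],[-1,0,0,0,0,0],[-1,0,0,0,0,0],[-1,0,0,0,0,0],[-1,0,0,0,0,0],[-1,0,0,0,0,0],[-1,0,0,0,0,0]]'
python3 -m handwheel '[[-1,0,0,0,0,0],[-1,0,0,0,0,0],[-1,0,0,0,0,0],[-1,0,0,0,0,0],[-1,0,0,0,0,0],[-1,0,0,0,0,0],[-1,0,0,0,0,0],[0,0,0,0,0,0]]'
cat >> h.py <<'E'
def to(tgt,y,tilt=0):
    o=observe();M=Rm(o['ee_rot'])
    x=np.array([np.cos(y),np.sin(y),0]);yy=np.array([-np.sin(y),np.cos(y),0])
    G=np.c_[yy,x,[0,0,-1]]@R.from_rotvec([-tilt,0,0]).as_matrix()
    print('t',round(o['clock'],2),'pos',o['position'].round(4),'shift/20mm',(M.T@(np.array(tgt)-o['position'])/.02).round(2),'turn/4deg',(np.degrees(R.from_matrix(M.T@G).as_rotvec())/4).round(2),'F',o['force'].round(1),'w',round(o['width'],3),o['joints'].round(2))
E
python3 -c "
from h import *
to([.511,-.316,.043],-.0243)"
```

```text
clock: 2.37
position: [0.2785, 0.5595, 0.2268]
ee_rot: [-1.539, -2.739, -0.0]
force: [0.6, 0.2, 0.0]
width: 0.512
gripper_force: 0.0
clock: 3.03
position: [0.2784, 0.5596, 0.2268]
ee_rot: [-2.234, -2.209, -0.0]
force: [-0.6, 0.2, -0.3]
width: 0.501
gripper_force: 0.0
clock: 3.7
position: [0.4159, 0.4152, 0.2269]
ee_rot: [-2.246, -2.197, -0.001]
force: [0.5, -0.4, -0.9]
width: 0.5
gripper_force: 0.0
clock: 4.37
position: [0.526, 0.252, 0.2266]
ee_rot: [2.247, 2.195, -0.0]
force: [0.8, -0.7, -0.2]
width: 0.498
gripper_force: 0.0
clock: 5.03
position: [0.5212, 0.0926, 0.2269]
ee_rot: [2.246, 2.197, 0.0]
force: [0.5, 0.3, 0.3]
width: 0.5
gripper_force: 0.0
clock: 5.7
position: [0.5174, -0.0674, 0.2269]
ee_rot: [2.246, 2.196, 0.001]
force: [0.0, 0.3, 0.2]
width: 0.505
gripper_force: 0.0
clock: 6.37
position: [0.5133, -0.211, 0.2271]
ee_rot: [2.25, 2.189, -0.002]
force: [-0.7, -0.2, 0.2]
width: 0.501
gripper_force: 0.0
t 6.37 pos [ 0.5133 -0.211   0.2271] shift/20mm [-5.23  0.03  9.22] turn/4deg [ 0.01  0.04 -0.04] F [-0.7 -0.2  0.2] w 0.501 [-0.12  0.34  0.55  1.78 -0.2   1.07  0.47]
```

```bash
python3 -m handwheel '[[-1,0,0.8,0,0,0],[-1,0,0.8,0,0,0],[-1,0,0.8,0,0,0],[-1,0,0.8,0,0,0],[-1,0,0.8,0,0,0],[-0.25,0,1,0,0,0],[0,0,1,0,0,0],[0,0,0,0,0,0]]'
python3 -m handwheel '[[0,0,0.8,0,0,0],[0,0,0.8,0,0,0],[0,0,0.8,0,0,0],[0,0,0.6,0,0,0],[0,0,0.2,0,0,0],[0,0,0,0,0,0]]'
python3 - <<'E'
from h import *
to([.511,-.316,.043],-.0243)
T=cam('top');S=cam('side')
f=lambda im,x,y,w,h:cv2.resize(im[y:y+h,x:x+w,::-1],(400,300),interpolation=cv2.INTER_CUBIC)
cv2.imwrite('pics/jaw1.png',np.hstack([f(T['image'],395,140,120,90),f(S['image'],330,255,120,90)]))
E
```

```text
clock: 7.03
position: [0.5096, -0.3102, 0.1032]
ee_rot: [-2.243, -2.192, 0.003]
force: [-0.2, 1.4, -0.8]
width: 0.496
gripper_force: 0.0
clock: 7.53
position: [0.5114, -0.3107, 0.0424]
ee_rot: [-2.246, -2.195, 0.0]
force: [0.6, -0.3, 1.5]
width: 0.498
gripper_force: 0.0
t 7.53 pos [ 0.5114 -0.3107  0.0424] shift/20mm [-0.27 -0.02 -0.03] turn/4deg [-0.01 -0.01  0.02] F [ 0.6 -0.3  1.5] w 0.498 [ 0.15  0.63  0.44  1.85 -0.38  0.75  0.79]
```

View pics/jaw1.png

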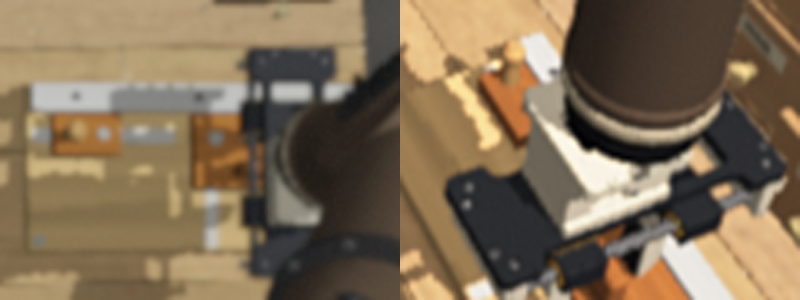

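The pictures show the hand centred over the jaw's fin, so I close and pull back.

```bash
python3 -m handwheel '[[0,0,0,0,0,0],[0,0,0,0,0,0],[0,0,0,0,0,0],[0,0,0,0,0,0],[0,0,0,0,0,0]]' 0 25
python3 -m handwheel '[[0,-0.4,0,0,0,0],[0,-0.4,0,0,0,0],[0,-0.4,0,0,0,0],[0,-0.4,0,0,0,0],[0,-0.4,0,0,0,0],[0,0,0,0,0,0]]'
```

```text
clock: 8.05
position: [0.5117, -0.3114, 0.043]
ee_rot: [2.248, 2.194, 0.0]
force: [0.2, -0.5, 0.5]
width: 0.19
gripper_force: 0.0
clock: 8.55
position: [0.4693, -0.3103, 0.0429]
ee_rot: [-2.249, -2.192, 0.0]
force: [-1.2, 1.0, 5.1]
width: 0.151
gripper_force: 25.0
```

```bash
python3 -m handwheel '[[0,0,0,0,0,0],[0,0,0,0,0,0],[0,0,0,0,0,0],[0,0,-0.5,0,0,0],[0,0,-1,0,0,0],[0,0,-1,0,0,0],[0,0,-1,0,0,0],[0,0,-1,0,0,0]]' 0.45
python3 -m handwheel '[[0.5,0,-1,0,0,0],[1,0,-1,0,0,0],[1,0,-1,0,0,0],[1,0,-1,0,0,0],[1,0,-0.5,0,0,0],[1,0,0,0,0,0],[1,0,0,0,0,0],[1,0,0,0,0,0]]'
python3 -m handwheel '[[1,0,0,0,0,0],[1,0,0,0,0,0],[1,0,0,0,0,0],[1,0,0,0,0,0],[1,0,0,0,0,0],[1,0,0,0,0,0],[1,0,0,0,0,0],[1,0,0,0,0,0]]'
python3 -m handwheel '[[1,0,0,0,0,0],[1,0,0,0,0,0],[1,0,0,0,0,0],[1,0,0,0,0,0],[1,0,0,0,0,0],[1,0,0,0,0,0],[1,0,0,0,0,0],[1,0,0,0,0,0]]'
python3 -m handwheel '[[1,0,0,0,0,-1],[1,0,0,-1,0,0],[1,0,0,-1,0,0],[1,0,0,-1,0,0],[1,0,0,-1,0,0],[1,0,0,-1,0,0],[1,0,0,-1,0,0],[0,0,0,-1,0,0]]'
python3 - <<'E'
from h import *
T=cam('top');S=cam('side');save(T,'t2');save(S,'s2')
for n,c in(('top',T),('side',S)):
  for l in('jaw','stop'):
    print(n,l,[(round(q['score'],2),(np.array(q['rect'])*[640,400,640,400]).round(1).tolist()) for q in find_in(l,n)[:1]])
to([.4823,.3363,.122],.055,np.radians(30))
E
```

```text
clock: 9.22
position: [0.4713, -0.3105, 0.1342]
ee_rot: [-2.248, -2.194, 0.001]
force: [1.1, -0.1, -0.2]
width: 0.452
gripper_force: 0.0
clock: 9.88
position: [0.475, -0.1597, 0.2236]
ee_rot: [2.248, 2.194, 0.001]
force: [-0.6, 0.6, -0.1]
width: 0.448
gripper_force: 0.0
clock: 10.55
position: [0.4788, 0.0002, 0.2233]
ee_rot: [2.248, 2.194, 0.0]
force: [-0.2, 0.3, 0.4]
width: 0.448
gripper_force: 0.0
clock: 11.22
position: [0.4828, 0.1601, 0.2233]
ee_rot: [2.248, 2.194, 0.0]
force: [0.7, 0.6, 0.4]
width: 0.45
gripper_force: 0.0
clock: 11.88
position: [0.4775, 0.3044, 0.2242]
ee_rot: [1.903, 1.999, 0.508]
force: [1.0, -0.3, 0.3]
width: 0.452
gripper_force: 0.0
top jaw [(0.66, [470.3, 200.9, 39.5, 23.4])]
top stop [(0.57, [421.7, 182.0, 24.8, 12.9])]
side jaw [(0.95, [379.1, 350.6, 51.9, 59.7])]
side stop [(0.78, [366.1, 281.7, 25.2, 33.6])]
t 12.18 pos [0.4788 0.2986 0.2234] shift/20mm [ 1.87 -2.15  4.6 ] turn/4deg [-0.51  0.07 -0.14] F [ 0.5 -0.   1. ] w 0.451 [-1.22  0.15  0.38  2.13  0.54  0.6  -1.22]
```

```bash
python3 -m handwheel '[[0.9,-1,0.8,-0.51,0.07,-0.14],[0.97,-1,0.8,0,0,0],[0,-0.15,0.8,0,0,0],[0,0,0.8,0,0,0],[0,0,0.8,0,0,0],[0,0,0.6,0,0,0],[0,0,0,0,0,0]]' 0.4
python3 - <<'E'
from h import *
to([.5222,.3385,.0528],.055,np.radians(30))
T=cam('top');S=cam('side')
f=lambda im,x,y,w,h:cv2.resize(im[y:y+h,x:x+w,::-1],(400,300),interpolation=cv2.INTER_CUBIC)
cv2.imwrite('pics/g1.png',np.hstack([f(T['image'],190,160,100,75),f(S['image'],230,115,100,75)]))
E
```

```text
clock: 12.77
position: [0.4859, 0.3354, 0.1207]
ee_rot: [1.878, 1.982, 0.528]
force: [-0.7, -0.3, -0.8]
width: 0.394
gripper_force: 0.0
t 12.77 pos [0.4859 0.3354 0.1207] shift/20mm [ 0.07 -0.12  3.85] turn/4deg [ 0.01  0.05 -0.01] F [-0.7 -0.3 -0.8] w 0.394 [-1.29  0.38  0.44  2.2   0.78  0.33 -1.57]
```

View pics/g1.png

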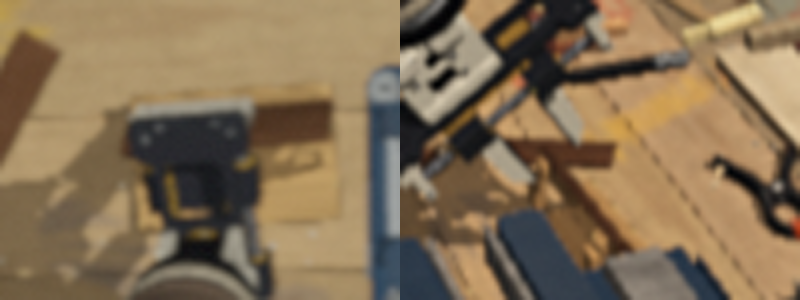

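The fingers straddle the board's top edge at crop (540,165) in the side view, and the offset in the top view is parallax. I advance along the slope.

```bash
python3 -m handwheel '[[0.07,-0.12,0.5,0,0.05,0],[0,0,0.6,0,0,0],[0,0,0.6,0,0,0],[0,0,0.6,0,0,0],[0,0,0.6,0,0,0],[0,0,0.5,0,0,0],[0,0,0.45,0,0,0],[0,0,0,0,0,0]]'
python3 -c "
from h import *
to([.5222,.3385,.0528],.055,np.radians(30))"
python3 -m handwheel '[[0,0,0,0,0,0],[0,0,0,0,0,0],[0,0,0,0,0,0],[0,0,0,0,0,0]]' 0 8
python3 -m handwheel '[[0,0,0,0,0,0],[0,0,0,0,0,0],[0,0,0,0,0,0]]' 0 8
python3 - <<'E'
from h import *
to([.5222,.3385,.0528],.055,np.radians(30))
T=cam('top');S=cam('side')
f=lambda im,x,y,w,h:cv2.resize(im[y:y+h,x:x+w,::-1],(400,300),interpolation=cv2.INTER_CUBIC)
cv2.imwrite('pics/g2.png',np.hstack([f(T['image'],190,160,100,75),f(S['image'],240,130,80,60)]))
E
```

```text
clock: 13.53
position: [0.5212, 0.3407, 0.0541]
ee_rot: [1.877, 1.987, 0.536]
force: [-0.4, -0.7, 0.1]
width: 0.397
gripper_force: 0.0
t 13.53 pos [0.5212 0.3407 0.0541] shift/20mm [-0.11  0.01  0.08] turn/4deg [ 0.02 -0.05  0.01] F [-0.4 -0.7  0.1] w 0.397 [-1.27  0.57  0.52  2.19  0.97  0.12 -1.77]
clock: 13.87
position: [0.5203, 0.3412, 0.0548]
ee_rot: [1.877, 1.988, 0.538]
force: [-0.9, 0.0, -0.0]
width: 0.162
gripper_force: 0.0
clock: 14.12
position: [0.5211, 0.3413, 0.0551]
ee_rot: [1.877, 1.987, 0.539]
force: [-0.1, -0.5, 7.7]
width: 0.093
gripper_force: 8.0
t 14.12 pos [0.5211 0.3413 0.0551] shift/20mm [-0.14 -0.02  0.12] turn/4deg [ 0.03 -0.07  0.01] F [-0.1 -0.5  7.7] w 0.093 [-1.27  0.57  0.52  2.19  0.97  0.12 -1.76]
```

View pics/g2.png

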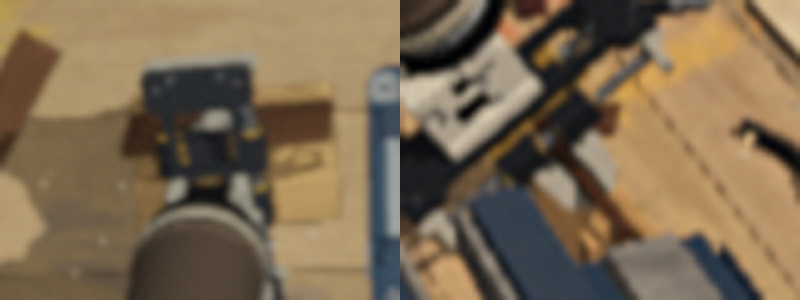

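Width 8.6 mm: the offcut is held. I lift it, straighten it and carry it over.

```bash
python3 -m handwheel '[[0,0,0,0,0,0],[0,0.2,-0.35,0,0,0],[0,0.5,-0.87,0,0,0],[0,0.5,-0.87,0,0,0],[0,0.5,-0.87,0,0,0],[0,0.5,-0.87,0,0,0],[0,0.5,-0.87,0,0,0],[0,0.5,-0.87,0,0,0]]' 0 30
python3 -m handwheel '[[0,0.5,-0.87,0,0,0],[0,0.5,-0.87,0,0,0],[0,0.5,-0.87,0,0,0],[0,0,0,1,0,0],[0,0,0,1,0,0],[0,0,0,1,0,0],[0,0,0,1,0,0],[0,0,0,1,0,0]]'
python3 -m handwheel '[[0,0,0,1,0,0],[0,0,0,1,0,0],[0,0,0,0.5,0,0],[0,0,0,0,0,1],[0,0,0,0,0,0.1],[0,0,0,0,0,0]]'
python3 -c "
from h import *
to([.5395,-.2877,.2],-.0243)"
```

```text
clock: 14.88
position: [0.5194, 0.3401, 0.1835]
ee_rot: [1.877, 1.988, 0.535]
force: [0.2, -0.3, -2.0]
width: 0.095
gripper_force: 30.0
clock: 15.55
position: [0.5191, 0.3406, 0.2432]
ee_rot: [2.072, 2.198, 0.193]
force: [0.1, -0.6, -1.1]
width: 0.096
gripper_force: 30.0
clock: 16.05
position: [0.5194, 0.3403, 0.2424]
ee_rot: [-2.239, -2.201, -0.002]
force: [0.1, 0.2, -1.3]
width: 0.097
gripper_force: 30.0
t 16.05 pos [0.5194 0.3403 0.2424] shift/20mm [-31.38   1.55   2.05] turn/4deg [-0.   -0.03  0.1 ] F [ 0.1  0.2 -1.3] w 0.097 [-0.7   0.42  0.05  1.56 -0.02  1.16 -0.66]
```

```bash
python3 -m handwheel '[[-1,0,0,0,0,0.1],[-1,0,0,0,0,0],[-1,0,0,0,0,0],[-1,0,0,0,0,0],[-1,0,0,0,0,0],[-1,0,0,0,0,0],[-1,0,0,0,0,0],[-1,0,0,0,0,0]]'
python3 -m handwheel '[[-1,0,0,0,0,0],[-1,0,0,0,0,0],[-1,0,0,0,0,0],[-1,0,0,0,0,0],[-1,0,0,0,0,0],[-1,0,0,0,0,0],[-1,0,0,0,0,0],[-1,0,0,0,0,0]]'
python3 -m handwheel '[[-1,0.2,0,0,0,0],[-1,0.2,0,0,0,0],[-1,0.2,0,0,0,0],[-1,0.2,0,0,0,0],[-1,0.2,0,0,0,0],[-1,0.2,0,0,0,0],[-1,0.2,0,0,0,0],[-1,0.15,0,0,0,0]]'
python3 -m handwheel '[[-1,0,0.5,0,0,0],[-1,0,0.5,0,0,0],[-1,0,1,0,0,0],[-1,0,1,0,0,0],[-1,0,1,0,0,0],[-1,0,1,0,0,0],[-1,0,0.5,0,0,0],[0,0,0,0,0,0]]'
python3 - <<'E'
from h import *
to([.5395,-.2877,.05],-.0243)
T=cam('top');S=cam('side')
f=lambda im,x,y,w,h:cv2.resize(im[y:y+h,x:x+w,::-1],(400,300),interpolation=cv2.INTER_CUBIC)
cv2.imwrite('pics/p1.png',np.hstack([f(T['image'],395,140,120,90),f(S['image'],330,235,160,120)]))
E
```

```text
clock: 16.72
position: [0.515, 0.1798, 0.2425]
ee_rot: [-2.245, -2.196, -0.004]
force: [0.4, -0.3, -0.5]
width: 0.096
gripper_force: 30.0
clock: 17.38
position: [0.5111, 0.02, 0.2421]
ee_rot: [-2.245, -2.196, -0.004]
force: [-0.1, -0.5, -1.1]
width: 0.097
gripper_force: 30.0
clock: 18.05
position: [0.5385, -0.1405, 0.2416]
ee_rot: [-2.245, -2.196, -0.004]
force: [0.9, -0.6, -0.9]
width: 0.098
gripper_force: 30.0
clock: 18.72
position: [0.5325, -0.2835, 0.1288]
ee_rot: [-2.249, -2.189, 0.002]
force: [-0.3, -0.1, -0.7]
width: 0.099
gripper_force: 30.0
t 18.72 pos [ 0.5325 -0.2835  0.1288] shift/20mm [-0.21  0.37  3.94] turn/4deg [-0.05 -0.02 -0.04] F [-0.3 -0.1 -0.7] w 0.099 [ 0.22  0.5   0.26  1.75 -0.16  0.91  0.52]
```

View pics/p1.png

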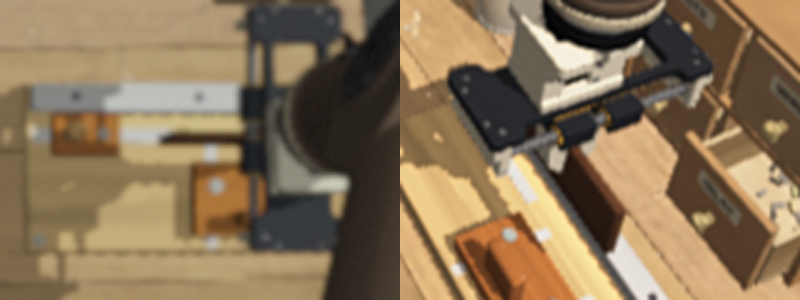

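```bash
python3 - <<'E'
from h import *
T=cam('top');S=cam('side')
print('drawer',[onz(T,480,138,z).round(3) for z in(.05,.15)],[onz(T,460,138,z).round(3) for z in(.05,.15)])
print('board end', onz(T,443,181.7,.15).round(4))
p=lambda a,b:(330+(a-400)/2.5,235+b/2.5)
# side: board right-end lower/upper corners ; upper z=TCP+.028
for q in [(620,212),(610,250),(560,150)]: print(q,[onz(S,*p(*q),z).round(4) for z in (.102,.157)])
o=observe()
print([proj(S,[.5325,-.3585,z]).round(1) for z in(.10,.157)])
E
```

```text
drawer [array([ 0.665, -0.343,  0.05 ]), array([ 0.649, -0.308,  0.15 ])] [array([ 0.666, -0.282,  0.05 ]), array([ 0.65 , -0.252,  0.15 ])]
board end [ 0.5317 -0.2     0.15  ]
(620, 212) [array([ 0.5621, -0.3291,  0.102 ]), array([ 0.5311, -0.3554,  0.157 ])]
(610, 250) [array([ 0.5346, -0.354 ,  0.102 ]), array([ 0.5057, -0.3783,  0.157 ])]
(560, 150) [array([ 0.5522, -0.2579,  0.102 ]), array([ 0.522 , -0.2898,  0.157 ])]
[array([414.3, 337.9]), array([419.6, 320.8])]
```

```bash
python3 -m handwheel '[[-0.55,0.1,0,-0.05,-0.02,-0.04],[0,0,0.7,0,0,0],[0,0,0.7,0,0,0],[0,0,0.7,0,0,0],[0,0,0.7,0,0,0],[0,0,0.7,0,0,0],[0,0,0.3,0,0,0],[0,0,0,0,0,0]]'
python3 -m handwheel '[[0,0,0.1,0,0,0],[0,0,0,0,0,0]]'
python3 -m handwheel '[[0,0,0.1,0,0,0],[0,0,0,0,0,0]]'
python3 -c "
from h import *
to([.5345,-.2945,.045],-.0243)"
```

```text
clock: 19.58
position: [0.5369, -0.2904, 0.0543]
ee_rot: [2.245, 2.197, 0.005]
force: [0.5, -0.1, -0.8]
width: 0.094
gripper_force: 30.0
clock: 19.75
position: [0.5378, -0.2911, 0.0538]
ee_rot: [2.244, 2.194, 0.007]
force: [0.1, 0.2, -0.8]
width: 0.093
gripper_force: 30.0
clock: 19.92
position: [0.5376, -0.291, 0.0515]
ee_rot: [2.244, 2.194, 0.006]
force: [0.1, 0.8, -1.1]
width: 0.093
gripper_force: 30.0
t 19.92 pos [ 0.5376 -0.291   0.0515] shift/20mm [-0.18 -0.15  0.33] turn/4deg [ 0.07 -0.01  0.03] F [ 0.1  0.8 -1.1] w 0.093 [ 0.26  0.6   0.23  1.8  -0.19  0.75  0.56]
```

```bash
for i in 1; do python3 -m handwheel '[[0,0,0.1,0.05,0,0],[0,0,0.05,0,0,0],[0,0,0,0,0,0]]'; done
python3 -m handwheel '[[0,0,0.1,0,0,0],[0,0,0,0,0,0]]'
python3 -m handwheel '[[0,0,0.08,0,0,0],[0,0,0,0,0,0]]'
```

```text
clock: 20.17
position: [0.5372, -0.2908, 0.0479]
ee_rot: [-2.246, -2.196, -0.002]
force: [0.4, 0.8, -0.6]
width: 0.094
gripper_force: 30.0
clock: 20.33
position: [0.5371, -0.2908, 0.0457]
ee_rot: [-2.246, -2.195, -0.002]
force: [0.6, 0.5, -0.9]
width: 0.099
gripper_force: 30.0
clock: 20.5
position: [0.5374, -0.2909, 0.0445]
ee_rot: [-2.246, -2.196, -0.002]
force: [-0.8, 0.6, -1.1]
width: 0.098
gripper_force: 30.0
```

```bash
python3 -m handwheel '[[0,0,0.06,0,0,0],[0,0,0,0,0,0]]'
python3 -m handwheel '[[0,0,0.06,0,0,0],[0,0,0,0,0,0]]'
python3 -m handwheel '[[0,0,0.06,0,0,0],[0,0,0,0,0,0]]'
python3 - <<'E'
from h import *
T=cam('top');S=cam('side')
f=lambda im,x,y,w,h:cv2.resize(im[y:y+h,x:x+w,::-1],(800,600),interpolation=cv2.INTER_CUBIC)
cv2.imwrite('pics/p2.png',f(S['image'],350,270,80,60))
E
```

```text
clock: 20.67
position: [0.5374, -0.291, 0.0443]
ee_rot: [-2.247, -2.196, -0.003]
force: [-2.9, 1.1, 11.1]
width: 0.099
gripper_force: 30.0
clock: 20.83
position: [0.5375, -0.291, 0.0443]
ee_rot: [2.246, 2.196, 0.003]
force: [-7.8, 3.8, 24.1]
width: 0.096
gripper_force: 30.0
clock: 21.0
position: [0.5375, -0.2911, 0.044]
ee_rot: [2.246, 2.195, 0.004]
force: [-9.9, 5.4, 33.5]
width: 0.095
gripper_force: 30.0
```

View pics/p2.png

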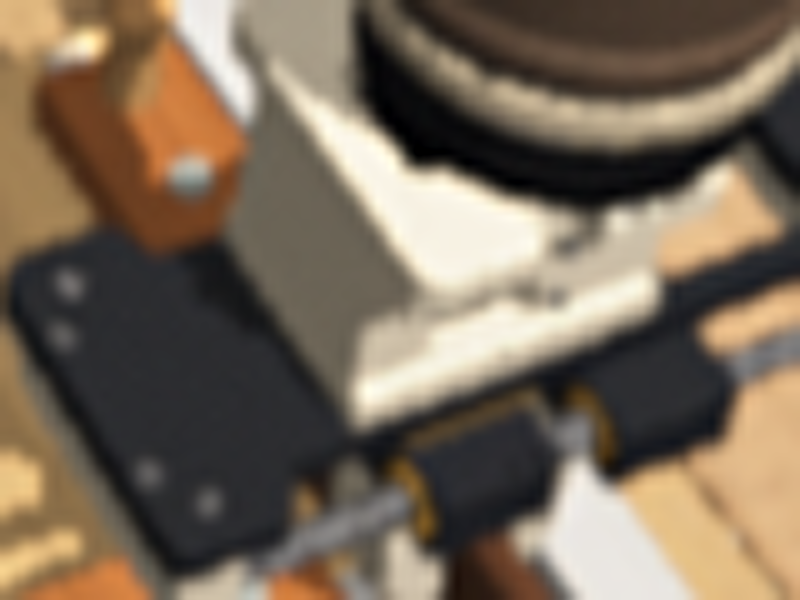

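Contact came at TCP z 44 mm, where the base was expected, and the board is upright between jaw and fence. I relieve the press and release.

```bash
python3 -m handwheel '[[0,0,-0.14,0,0,0],[0,0,0,0,0,0],[0,0,0,0,0,0]]'
python3 -m handwheel '[[0,0,0,0,0,0],[0,0,0,0,0,0],[0,0,0,0,0,0],[0,0,0,0,0,0]]' 0.22
python3 -m handwheel '[[0,0,-0.3,0,0,0],[0,0,-0.6,0,0,0],[0,0,-1,0,0,0],[0,0,-1,0,0,0],[0,0,-1,0,0,0],[0,0,-1,0,0,0],[0,0,-0.5,0,0,0],[0,0,0,0,0,0]]'
python3 - <<'E'
from h import *
to([.4695,-.3103,.12],-.0243)
T=cam('top');S=cam('side')
f=lambda im,x,y,w,h:cv2.resize(im[y:y+h,x:x+w,::-1],(400,300),interpolation=cv2.INTER_CUBIC)
cv2.imwrite('pics/p3.png',np.hstack([f(T['image'],395,140,120,90),f(S['image'],330,255,120,90)]))
E
```

```text
clock: 21.35
position: [0.5376, -0.291, 0.0441]
ee_rot: [2.246, 2.196, 0.003]
force: [-1.9, 0.6, 8.8]
width: 0.095
gripper_force: 30.0
clock: 21.68
position: [0.5371, -0.2907, 0.0433]
ee_rot: [-2.246, -2.195, -0.001]
force: [0.4, 0.3, -0.1]
width: 0.22
gripper_force: 0.0
clock: 22.35
position: [0.5387, -0.2919, 0.1549]
ee_rot: [2.244, 2.193, 0.005]
force: [0.3, -0.0, 0.2]
width: 0.217
gripper_force: 0.0
t 22.35 pos [ 0.5387 -0.2919  0.1549] shift/20mm [-1.   -3.45  1.73] turn/4deg [0.08 0.01 0.02] F [ 0.3 -0.   0.2] w 0.217 [ 0.23  0.48  0.27  1.71 -0.15  0.96  0.53]
```

View pics/p3.png

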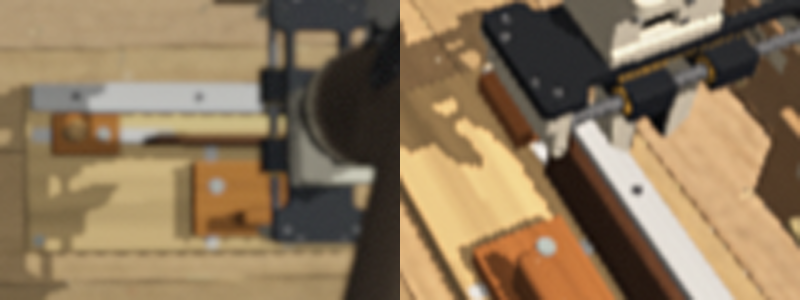

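The board stands free, parallel to the fence (top crop 215,140), with the jaw behind it. Next I grip the fin again.

```bash
python3 -m handwheel '[[-0.25,-0.9,0,0.08,0,0],[-0.25,-0.9,0,0,0,0],[-0.25,-0.9,0,0,0,0],[-0.25,-0.75,0,0,0,0],[0,0,0.8,0,0,0],[0,0,0.8,0,0,0],[0,0,0.8,0,0,0],[0,0,0,0,0,0]]' 0.4
python3 -c "
from h import *
to([.4695,-.3103,.043],-.0243)"
```

```text
clock: 23.12
position: [0.4652, -0.3081, 0.1005]
ee_rot: [-2.239, -2.189, 0.007]
force: [-0.5, 0.5, -0.4]
width: 0.4
gripper_force: 0.0
t 23.12 pos [ 0.4652 -0.3081  0.1005] shift/20mm [-0.11  0.25  2.87] turn/4deg [-0.15 -0.05  0.02] F [-0.5  0.5 -0.4] w 0.4 [ 0.3   0.48  0.26  1.89 -0.16  0.81  0.62]
```

```bash
python3 -m handwheel '[[-0.1,0.1,0.7,0,0,0],[0,0,0.7,0,0,0],[0,0,0.7,0,0,0],[0,0,0.6,0,0,0],[0,0,0.15,0,0,0],[0,0,0,0,0,0],[0,0,0,0,0,0]]'
python3 -c "
from h import *
to([.4695,-.3103,.043],-.0243)"
python3 -m handwheel '[[0,0,0,0,0,0],[0,0,0,0,0,0],[0,0,0,0,0,0],[0,0,0,0,0,0],[0,0,0,0,0,0],[0,0,0,0,0,0]]' 0 25
```

```text
clock: 23.7
position: [0.4693, -0.3115, 0.0474]
ee_rot: [-2.243, -2.193, 0.004]
force: [0.1, 1.5, 1.0]
width: 0.4
gripper_force: 0.0
t 23.7 pos [ 0.4693 -0.3115  0.0474] shift/20mm [0.06 0.01 0.22] turn/4deg [-0.07 -0.02  0.02] F [0.1 1.5 1. ] w 0.4 [ 0.32  0.56  0.23  1.92 -0.19  0.69  0.65]
clock: 24.2
position: [0.4694, -0.3114, 0.0473]
ee_rot: [-2.244, -2.193, 0.004]
force: [-1.7, 0.9, 5.0]
width: 0.151
gripper_force: 25.0
```

```bash
python3 -m handwheel '[[0,0.15,0,0,0,0],[0,0.15,0,0,0,0],[0,0.15,0,0,0,0],[0,0.1,0,0,0,0],[0,0.06,0,0,0,0],[0,0.06,0,0,0,0],[0,0.06,0,0,0,0],[0,0.06,0,0,0,0]]'
python3 -m handwheel '[[0,0.08,0,0,0,0],[0,0.08,0,0,0,0],[0,0.08,0,0,0,0],[0,0.08,0,0,0,0],[0,0.08,0,0,0,0],[0,0.08,0,0,0,0],[0,0.08,0,0,0,0],[0,0.08,0,0,0,0]]'
python3 -m handwheel '[[0,0.05,0,0,0,0],[0,0.05,0,0,0,0],[0,0.05,0,0,0,0],[0,0,0,0,0,0]]'
```

```text
clock: 24.87
position: [0.485, -0.3118, 0.0473]
ee_rot: [-2.243, -2.193, 0.004]
force: [-1.9, 1.9, 8.2]
width: 0.15
gripper_force: 25.0
clock: 25.53
position: [0.4979, -0.312, 0.0473]
ee_rot: [-2.244, -2.193, 0.004]
force: [-3.2, 1.1, 7.8]
width: 0.152
gripper_force: 25.0
clock: 25.87
position: [0.5011, -0.3121, 0.0473]
ee_rot: [-2.244, -2.193, 0.004]
force: [-2.1, 1.5, 7.5]
width: 0.149
gripper_force: 25.0
```

```bash
python3 -m handwheel '[[0,0.05,0,0,0,0],[0,0,0,0,0,0]]'
python3 -m handwheel '[[0,0.05,0,0,0,0],[0,0,0,0,0,0]]'
python3 -m handwheel '[[0,0.05,0,0,0,0],[0,0,0,0,0,0]]'
python3 - <<'E'
from h import *
T=cam('top');S=cam('side')
f=lambda im,x,y,w,h:cv2.resize(im[y:y+h,x:x+w,::-1],(400,300),interpolation=cv2.INTER_CUBIC)
cv2.imwrite('pics/p4.png',np.hstack([f(T['image'],395,140,120,90),f(S['image'],330,255,120,90)]))
E
```

```text
clock: 26.03
position: [0.5021, -0.3122, 0.0473]
ee_rot: [-2.244, -2.193, 0.004]
force: [-1.2, 1.6, 7.3]
width: 0.155
gripper_force: 25.0
clock: 26.2
position: [0.5031, -0.3122, 0.0473]
ee_rot: [-2.244, -2.193, 0.004]
force: [-1.7, 1.2, 7.6]
width: 0.151
gripper_force: 25.0
clock: 26.37
position: [0.504, -0.3122, 0.0473]
ee_rot: [-2.244, -2.193, 0.004]
force: [-2.6, 0.6, 7.6]
width: 0.15
gripper_force: 25.0
```

View pics/p4.png

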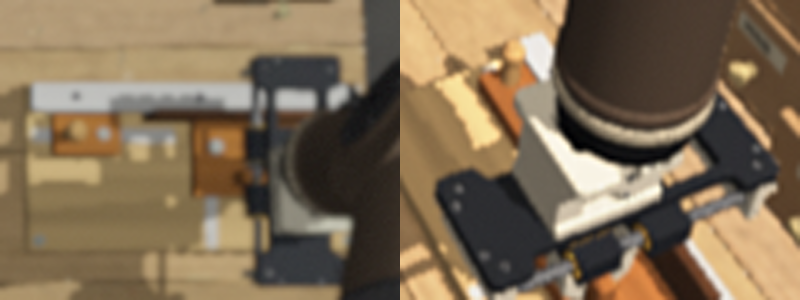

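The board is now up near the fence (top crop 190,117) and still upright. I continue in 1 mm steps.

```bash
python3 -m handwheel '[[0,0.05,0,0,0,0],[0,0,0,0,0,0]]'
python3 -m handwheel '[[0,0.05,0,0,0,0],[0,0,0,0,0,0]]'
python3 -m handwheel '[[0,0.05,0,0,0,0],[0,0,0,0,0,0]]'
```

```text
clock: 26.63
position: [0.5049, -0.3122, 0.0473]
ee_rot: [-2.243, -2.193, 0.004]
force: [-2.6, 3.1, 7.3]
width: 0.149
gripper_force: 25.0
clock: 26.8
position: [0.5049, -0.3122, 0.0473]
ee_rot: [-2.243, -2.192, 0.005]
force: [-5.3, 1.7, 11.1]
width: 0.145
gripper_force: 25.0
clock: 26.97
position: [0.5049, -0.3122, 0.0473]
ee_rot: [-2.242, -2.19, 0.006]
force: [-9.3, 3.1, 15.1]
width: 0.148
gripper_force: 25.0
```

Contact at gap ≈ 9 mm with force building up: the board is against the fence. I release and go to the end stop.

```bash
python3 -m handwheel '[[0,-0.05,0,0,0,0],[0,0,0,0,0,0],[0,0,0,0,0,0],[0,0,0,0,0,0]]' 0.3
python3 -m handwheel '[[0,0,-0.3,0,0,0],[0,0,-0.6,0,0,0],[0,0,-1,0,0,0],[0,0,-1,0,0,0],[0,0,-1,0,0,0],[0.5,0,-1,0,0,0],[1,0.5,0,0,0,0],[1,0.5,0,0,0,0]]'
python3 -m handwheel '[[1,0.5,0,0,0,0],[1,0.5,0,0,0,0],[1,0,0,0,0,0],[1,0,0,0,0,0],[1,0,0,0,0,0],[0.5,0,0,0,0,0],[0,0,0,0,0,0]]' 0.5
python3 - <<'E'
from h import *
T=cam('top');S=cam('side')
P=[]
for n,c in(('top',T),('side',S)):
  for l in('stop_grip','jaw_grip'):
    r=place_of(l,n); 
    for q in r[:1]: print(n,l,round(q['score'],2),(u:=np.array(q['point'])*[640,400]).round(1),onz(c,*u,.062).round(4))
print(onz(T,418.1,179,.074))
to([.543,-.147,.043],-.0243)
f=lambda im,x,y,w,h:cv2.resize(im[y:y+h,x:x+w,::-1],(400,300),interpolation=cv2.INTER_CUBIC)
cv2.imwrite('pics/p5.png',np.hstack([f(T['image'],395,140,120,90),f(S['image'],330,255,120,90)]))
E
```

```text
clock: 27.3
position: [0.5059, -0.3121, 0.0465]
ee_rot: [-2.243, -2.193, 0.004]
force: [-0.5, -0.7, -0.1]
width: 0.298
gripper_force: 0.0
clock: 27.97
position: [0.5281, -0.2638, 0.1476]
ee_rot: [-2.249, -2.193, 0.002]
force: [0.7, -0.0, -1.0]
width: 0.3
gripper_force: 0.0
clock: 28.55
position: [0.5505, -0.1504, 0.1455]
ee_rot: [-2.239, -2.197, 0.002]
force: [-0.1, -0.3, -0.1]
width: 0.499
gripper_force: 0.0
top stop_grip 0.41 [415.8 178.8] [ 0.5476 -0.1446  0.062 ]
top jaw_grip 0.57 [250.1 195.7] [0.5085 0.3299 0.062 ]
side stop_grip 0.77 [362.1 273.4] [ 0.5405 -0.1509  0.062 ]
side jaw_grip 0.72 [384.7 334.3] [ 0.5017 -0.3099  0.062 ]
[ 0.545962   -0.14862921  0.074     ]
t 28.85 pos [ 0.5497 -0.1549  0.1448] shift/20mm [ 0.38 -0.32  5.09] turn/4deg [-0.07 -0.01 -0.01] F [ 0.5 -0.2 -0.5] w 0.502 [-0.    0.44  0.25  1.82 -0.13  0.91  0.29]
```

View pics/p5.png

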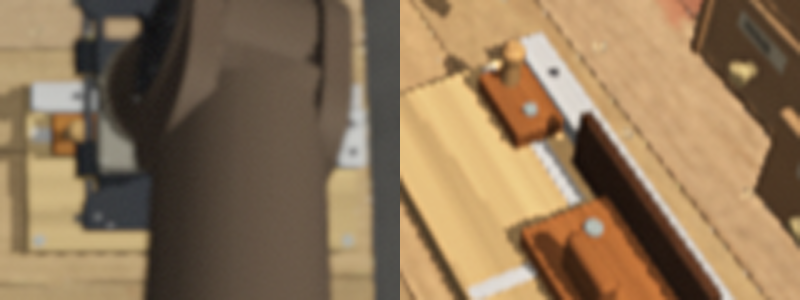

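The board is against the fence with the jaw behind it, and the knob is at side crop (515,50), under the hand. I descend on it.

```bash
python3 -m handwheel '[[0.35,-0.28,0.6,0,0,0],[0,0,0.8,0,0,0],[0,0,0.8,0,0,0],[0,0,0.8,0,0,0],[0,0,0.8,0,0,0],[0,0,0.7,0,0,0],[0,0,0.4,0,0,0],[0,0,0,0,0,0]]'
python3 -c "
from h import *
to([.544,-.148,.044],-.0243)"
python3 -m handwheel '[[0,0,0,0,0,0],[0,0,0,0,0,0],[0,0,0,0,0,0],[0,0,0,0,0,0],[0,0,0,0,0,0],[0,0,0,0,0,0],[0,0,0,0,0,0]]' 0 15
```

```text
clock: 29.52
position: [0.5427, -0.1465, 0.0452]
ee_rot: [-2.243, -2.19, 0.007]
force: [0.1, 0.5, 0.6]
width: 0.501
gripper_force: 0.0
t 29.52 pos [ 0.5427 -0.1465  0.0452] shift/20mm [-0.07  0.07  0.06] turn/4deg [-0.11 -0.02  0.01] F [0.1 0.5 0.6] w 0.501 [ 0.02  0.56  0.21  1.92 -0.18  0.69  0.31]
clock: 30.1
position: [0.5464, -0.1462, 0.0476]
ee_rot: [-2.245, -2.196, -0.0]
force: [5.5, -0.3, -2.6]
width: 0.186
gripper_force: 15.0
```

```bash
python3 -m handwheel '[[-0.15,0.12,0,0,0,0],[-0.2,0.1,0,0,0,0],[-0.2,0,0,0,0,0],[-0.2,0,0,0,0,0],[-0.15,0,0,0,0,0],[-0.1,0,0,0,0,0],[-0.1,0,0,0,0,0],[-0.1,0,0,0,0,0]]'
python3 -m handwheel '[[-0.1,0,0,0,0,0],[-0.1,0,0,0,0,0],[-0.1,0,0,0,0,0],[-0.1,0,0,0,0,0],[-0.1,0,0,0,0,0],[-0.1,0,0,0,0,0],[0,0,0,0,0,0]]'
python3 - <<'E'
from h import *
to([.544,-.192,.044],-.0243)
S=cam('side')
f=lambda im,x,y,w,h:cv2.resize(im[y:y+h,x:x+w,::-1],(600,450),interpolation=cv2.INTER_CUBIC)
cv2.imwrite('pics/p6.png',f(S['image'],330,255,120,90))
E
```

```text
clock: 30.77
position: [0.5461, -0.1696, 0.0473]
ee_rot: [-2.241, -2.191, 0.006]
force: [-7.3, 6.1, 12.8]
width: 0.183
gripper_force: 15.0
clock: 31.35
position: [0.5458, -0.1814, 0.0473]
ee_rot: [-2.241, -2.191, 0.005]
force: [-7.4, 3.4, 12.9]
width: 0.182
gripper_force: 15.0
t 31.35 pos [ 0.5458 -0.1814  0.0473] shift/20mm [-0.53 -0.08  0.16] turn/4deg [-0.11 -0.04  0.02] F [-7.4  3.4 12.9] w 0.182 [ 0.08  0.57  0.21  1.88 -0.18  0.71  0.37]
```

```bash
python3 -m handwheel '[[-0.1,-0.08,-0.05,0,0,0],[-0.1,-0.05,0,0,0,0],[-0.05,0,0,0,0,0],[-0.05,0,0,0,0,0],[0,0,0,0,0,0]]'
python3 -m handwheel '[[-0.05,0,0,0,0,0],[0,0,0,0,0,0]]'
python3 -m handwheel '[[-0.05,0,0,0,0,0],[0,0,0,0,0,0]]'
python3 -m handwheel '[[-0.05,0,0,0,0,0],[0,0,0,0,0,0]]'
```

```text
clock: 31.82
position: [0.5455, -0.1864, 0.0477]
ee_rot: [-2.241, -2.194, 0.001]
force: [3.0, 6.4, -1.3]
width: 0.18
gripper_force: 15.0
clock: 31.98
position: [0.5455, -0.1865, 0.0477]
ee_rot: [-2.24, -2.194, 0.001]
force: [1.9, 8.4, -0.4]
width: 0.183
gripper_force: 15.0
clock: 32.15
position: [0.5455, -0.1865, 0.0476]
ee_rot: [-2.238, -2.194, -0.0]
force: [1.6, 11.4, 0.6]
width: 0.184
gripper_force: 15.0
clock: 32.32
position: [0.5455, -0.1866, 0.0477]
ee_rot: [-2.237, -2.194, -0.001]
force: [2.4, 14.8, 1.3]
width: 0.183
gripper_force: 15.0
```

Hard stop at 15 N. I release, clear the view and measure.

```bash
python3 -m handwheel '[[0.1,0,0,0,0,0],[0,0,0,0,0,0],[0,0,0,0,0,0],[0,0,0,0,0,0],[0,0,0,0,0,0]]' 0.5
python3 -m handwheel '[[0,0,-0.5,0,0,0],[0,0,-1,0,0,0],[0,0,-1,0,0,0],[0,0,-1,0,0,0],[0,0,-1,0,0,0],[1,-1,-1,0,0,0],[1,-1,-1,0,0,0],[1,-1,-1,0,0,0]]'
python3 -m handwheel '[[1,-1,0,0,0,0],[1,-1,0,0,0,0],[1,-1,0,0,0,0],[1,-1,0,0,0,0],[1,-1,0,0,0,0],[1,0,0,0,0,0],[0,0,0,0,0,0]]'
python3 - <<'E'
from h import *
T=cam('top');S=cam('side');save(T,'t7');save(S,'s7')
for n,c in(('top',T),('side',S)):
  for l,z in(('stop',.037),('board',.073),('jaw',.037)):
    for q in trace(l,n)[:4]:
      m=q['region'].astype(np.uint8);cc=max(cv2.findContours(m,0,2)[0],key=cv2.contourArea)
      b=cv2.boxPoints(cv2.minAreaRect(cc))
      if b[:,0].mean()>330: print(n,l,round(q['score'],2),b.round(1).tolist(),[onz(c,*u,z)[:2].round(4).tolist() for u in b])
# profile along board's top centre line, top view: jig coords -> grey levels
J=lambda x,y,z:[.515+x*.9997+y*.0243,-.267-x*.0243+y*.9997,z]
for z,x,name in((.073,.0435,'board'),(.037,.037,'stopline')):
  r=np.arange(-.14,.13,.004); px=np.array([proj(T,J(x,y,z)) for y in r],np.float32)
  v=cv2.remap(T['image'],px[:,0].reshape(1,-1),px[:,1].reshape(1,-1),1)[0]
  print(name,[(int(y*1000),*map(int,c)) for y,c in zip(r,v)])
print(observe()['position'],observe()['clock'])
E
```

```text
clock: 32.73
position: [0.5446, -0.1899, 0.0477]
ee_rot: [-2.245, -2.192, 0.005]
force: [0.1, -0.2, 0.1]
width: 0.479
gripper_force: 0.0
clock: 33.4
position: [0.486, -0.1278, 0.1994]
ee_rot: [-2.245, -2.192, 0.004]
force: [-0.5, 1.3, 0.0]
width: 0.499
gripper_force: 0.0
clock: 33.98
position: [0.389, -0.0026, 0.1996]
ee_rot: [-2.239, -2.197, 0.001]
force: [-0.3, -0.1, 0.2]
width: 0.498
gripper_force: 0.0
top stop 0.71 [[424.0, 174.0], [444.0, 174.0], [444.0, 186.0], [424.0, 186.0]] [[0.5631, -0.1745], [0.562, -0.2339], [0.5268, -0.2326], [0.528, -0.1733]]
top board 0.76 [[444.0, 172.0], [497.0, 172.0], [497.0, 176.0], [444.0, 176.0]] [[0.5647, -0.2244], [0.5622, -0.3809], [0.5506, -0.3803], [0.5533, -0.224]]
top jaw 0.83 [[452.0, 176.0], [487.0, 176.0], [487.0, 198.0], [452.0, 198.0]] [[0.5558, -0.2576], [0.554, -0.3635], [0.4891, -0.3609], [0.4913, -0.2553]]
side stop 0.81 [[358.20001220703125, 287.8999938964844], [373.3999938964844, 279.20001220703125], [387.8999938964844, 304.6000061035156], [372.70001220703125, 313.29998779296875]] [[0.5226, -0.1678], [0.5688, -0.1604], [0.5605,
[... 3259 characters left out ...]
123, 80, 39), (4, 115, 75, 36), (8, 95, 63, 33), (12, 103, 81, 51), (16, 129, 109, 73), (20, 135, 115, 77), (24, 134, 114, 79), (28, 133, 115, 84), (32, 127, 106, 76), (36, 119, 85, 52), (40, 120, 80, 42), (44, 128, 92, 61), (48, 128, 100, 76), (52, 119, 90, 65), (56, 122, 82, 46), (60, 144, 101, 53), (64, 169, 130, 77), (68, 180, 146, 92), (72, 177, 143, 91), (76, 157, 123, 75), (80, 148, 106, 58), (84, 155, 106, 53), (88, 158, 107, 51), (92, 139, 95, 48), (96, 121, 96, 62), (100, 137, 119, 86), (104, 146, 127, 94), (108, 162, 145, 107), (112, 192, 175, 133), (116, 201, 185, 142), (120, 201, 185, 142), (124, 201, 185, 141), (128, 201, 184, 142)]
[ 0.38979605 -0.00637829  0.19867722] 34.3833
```

```bash
python3 - <<'E'
from h import *
T=cam('top');S=cam('side')
J=lambda x,y,z:[.515+x*.9997+y*.0243,-.267-x*.0243+y*.9997,z]
def prof(c,x,z,a,b,name):
  r=np.arange(a,b,.001);px=np.array([proj(c,J(x,y,z)) for y in r],np.float32)
  v=cv2.remap(c['image'],px[:,0].reshape(1,-1),px[:,1].reshape(1,-1),1)[0].astype(float)
  g=cv2.GaussianBlur(v.sum(1).reshape(1,-1)/3,(0,0),1.5)[0];d=np.gradient(g)
  i=[k for k in range(2,len(d)-2) if abs(d[k])==max(abs(d[k-2:k+3])) and abs(d[k])>2.5]
  print(name,[(round(r[k]*1000),round(d[k],1)) for k in i])
for n,c in(('top',T),('side',S)):
  prof(c,.062,.036,-.165,.165,n+' fence')
  prof(c,.02,.054,-.16,-.1,n+' block')
  prof(c,.0435,.073,-.14,.06,n+' board')
  prof(c,.015,.037,-.02,.13,n+' stop')
  prof(c,-.05,.018,-.17,.17,n+' base')
  prof(c,.0,.037,-.125,.03,n+' jaw')
E
```

```text
top fence [(-148, np.float64(11.5)), (-111, np.float64(-6.0)), (-103, np.float64(6.2)), (-1, np.float64(-6.1)), (7, np.float64(6.3)), (109, np.float64(-6.3)), (117, np.float64(6.1)), (152, np.float64(-13.4))]
top block [(-143, np.float64(12.9)), (-116, np.float64(-14.0)), (-105, np.float64(5.1))]
top board [(-136, np.float64(12.8)), (-113, np.float64(-10.2)), (42, np.float64(5.4))]
top stop [(-17, np.float64(3.4)), (-8, np.float64(-3.9)), (6, np.float64(-5.9)), (13, np.float64(5.8)), (26, np.float64(6.0)), (35, np.float64(-6.7)), (90, np.float64(-3.3)), (98, np.float64(4.5)), (127, np.float64(3.1))]
top base [(-160, np.float64(9.3)), (-89, np.float64(3.9)), (-77, np.float64(-4.0)), (-18, np.float64(4.0)), (-6, np.float64(-4.1)), (152, np.float64(-8.7)), (166, np.float64(4.0))]
top jaw [(-121, np.float64(-4.9)), (6, np.float64(-6.2)), (13, np.float64(6.3)), (26, np.float64(5.9))]
side fence [(-153, np.float64(4.5)), (-149, np.float64(-3.3)), (-144, np.float64(11.3)), (-109, np.float64(-24.7)), (55, np.float64(22.4)), (111, np.float64(-14.6)), (118, np.float64(14.8)), (151, np.float64(-7.7))]
side block [(-158, np.float64(9.1)), (-152, np.float64(-8.6)), (-142, np.float64(12.6)), (-116, np.float64(-22.5)), (-108, np.float64(13.4))]
side board [(-123, np.float64(-24.7)), (33, np.float64(22.8))]
side stop [(-14, np.float64(5.4)), (-6, np.float64(-7.5)), (11, np.float64(13.8)), (25, np.float64(-17.8)), (33, np.float64(5.4)), (95, np.float64(3.1)), (110, np.float64(6.7))]
side base [(-149, np.float64(31.2)), (-87, np.float64(7.4)), (-76, np.float64(-6.5)), (-16, np.float64(6.2)), (-6, np.float64(-5.9)), (150, np.float64(-3.7)), (156, np.float64(3.8))]
side jaw [(-117, np.float64(4.4)), (-107, np.float64(-9.6)), (-102, np.float64(11.7)), (-64, np.float64(-5.6)), (-8, np.float64(7.2)), (11, np.float64(12.2)), (26, np.float64(-6.2))]
```

In the same pictures, the distance from the block face to the stop front is 151 mm in the top view and 149 mm in the side view, against 150 mm when butted. Together with the hard stop at 15 N, this shows the offcut is home. The robot is clear.

```bash
python3 -c "
from cell import *
print(observe()['force'],observe()['clock']); print(sign_off())"
```

```text
[-0.42015985  0.31584748  0.48709911] 34.4833
the job is handed in; nothing more can be done
None
```

The job is handed in at 34.5 s, but no verdict came back: by force and image measurements the offcut stands upright, clamped between fence and jaw and butted between end block and stop, and I viewed 11 pictures, one over the limit of 10.

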